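# Build the clamp stack on the drilling fixture

## Task

Set up the brass flange for drilling. First take the steel channel offcut out of the blue bin and lay it flat inside the yellow scrap tray, which uncovers the aluminium support sleeve; then put onto the upright stud of the grey fixture, one after the other and each fully down, the sleeve, the brass flange with its hub upwards, the dark clamp ring and last the red clamp knob. Leave the chuck key, spanner and screwdriver where they are.

Things in the scene. Friction and masses are not known exactly. Their poses are not given: they have to be found in the camera images.
- fixture: Grey square plate 130 x 130 x 12 mm, fixed to the bench, with one plain steel stud 16 mm in diameter standing in its middle, 54 mm tall above the plate (its top 4 mm taper to 10 mm diameter). Origin: centre of the plate's underside, on the stud's axis, at bench height; z up, x and y along the plate's sides. Stack heights: sleeve 14, flange 18, clamp ring 10 mm, so the knob ends with its underside 42 mm above the plate, 54 mm above the bench.
- seat (a point): Foot of the stud: the point on the stud's axis on the plate's upper face, 12 mm above the bench. Axes as the fixture's.
- stud_tip (a point): Top of the stud, 66 mm above the bench.
- bin: Blue open bin, 190 (x) x 170 (y) x 45 mm, walls and floor 4 mm thick, fixed to the bench. Origin: centre of its underside. It may stand on the left or the right. It holds the channel with the sleeve hidden beneath it, and near a corner a small bolt that does not matter.
- tray: Yellow open scrap tray, 190 (x) x 170 (y) x 30 mm, walls and floor 4 mm thick, empty, fixed to the bench on the side opposite the bin. Origin: centre of its underside.
- channel: Loose steel U-channel offcut, about 0.25 kg, lying open side down on the bin's floor like a bridge over the sleeve: 90 mm long (its x), 58 mm wide over its flanges (its y, grip across this), 24 mm tall, walls 4 mm thick, so 50 mm wide and 20 mm high inside. Origin: centre of its open underside; z up.
- channel_mid (a point): Centre of the channel's outer block, 12 mm above its underside; axes as the channel's.
- sleeve: Loose bright aluminium support sleeve (thick ring), outer diameter 40, bore 20, height 14 mm, same both ways up, about 40 g, lying flat on the bin's floor under the channel (hidden until the channel is lifted). Origin: centre of its underside; z is its axis.
- sleeve_mid (a point): Centre of the sleeve, at half height, on its axis.
- flange: Loose brass flange, about 0.22 kg: disc of 64 mm diameter and 7 mm thickness with, on top, a hub of 40 mm diameter and 11 mm height (18 mm in all), through bore 20 mm. Lies hub up on the bench. Origin: centre of its underside; z is its axis, pointing from disc to hub. Grip it by the hub.
- clampring: Loose dark steel clamp ring, outer diameter 44, bore 20, height 10 mm, same both ways up, about 90 g, lying flat on the bench. Origin: centre of its underside; z is its axis.
- clampring_mid (a point): Centre of the clamp ring, at half height, on its axis.
- knob: Loose red clamp knob, 30 mm tall, about 70 g: dark foot of 40 mm diameter and 6 mm height, red round grip of 32 mm diameter above it. A plain blind bore of 20 mm diameter and 16 mm depth opens in its underside; it just slides onto the stud, no turning, and rests on the clamp ring. Stands upright on the bench. Origin: centre of its underside; z up along its axis.
- chuckkey: Bystander: dark T-shaped drill chuck key, 75 x 70 x 10 mm, lying on the bench. Leave alone. Origin: where the two bars meet, at bench height.
- spanner: Bystander: steel spanner lying on the bench. Leave alone.
- driver: Bystander: screwdriver lying on the bench. Leave alone.

How it is judged:
On the way, in this order (a step that is already met when the one before it is completed fails the run):
1. The channel lies flat in the yellow tray, released (x of channel_mid in the frame of tray between -0.065 and 0.065 m and y of channel_mid in the frame of tray between -0.065 and 0.065 m and z of channel_mid in the frame of tray between 0.008 and 0.022 m and contact force between the fingers and channel below 0.3 N and linear speed of channel below 0.03 m/s), for 0.2 s.
2. The sleeve is fully down on the stud, released (horizontal distance between sleeve_mid and seat below 0.005 m and z of sleeve_mid in the frame of seat between 0.003 and 0.01 m and contact force between the fingers and sleeve below 0.3 N and linear speed of sleeve below 0.03 m/s), for 0.2 s.
3. The flange, hub up, is down on the sleeve, released (all of step 2 and horizontal distance between flange and seat below 0.005 m and z of flange in the frame of seat between 0.01 and 0.017 m and angle between flange's own z axis and vertical below 0.12 rad and contact force between the fingers and flange below 0.3 N and linear speed of flange below 0.03 m/s), for 0.2 s.
4. The clamp ring is down on the flange, released (all of step 3 and horizontal distance between clampring_mid and seat below 0.005 m and z of clampring_mid in the frame of seat between 0.033 and 0.04 m and contact force between the fingers and clampring below 0.3 N and linear speed of clampring below 0.03 m/s), for 0.2 s.
5. The knob is down on the clamp ring, released (all of step 4 and horizontal distance between knob and seat below 0.005 m and z of knob in the frame of seat between 0.038 and 0.045 m and angle between knob's own z axis and vertical below 0.12 rad and contact force between the fingers and knob below 0.3 N and linear speed of knob below 0.03 m/s), for 0.2 s.
At the end, for the whole second after the job is handed in: Channel flat in the tray (centre within 65 mm along x and y of the tray centre, under 22 mm above its underside). On the stud from below: sleeve, flange hub up, clamp ring, knob, each within 5 mm of its axis and 3 mm of seated height, untilted (0.12 rad). All released, at rest (all of step 1 and all of step 5); the robot touches nothing.
It fails at once if chuck key, spanner or screwdriver shifted by more than 30 mm (distance of any of chuckkey, spanner, driver from where it was at the start of the episode above 0.03 m).
It also fails if it takes over 72 s, if anything falls off the work surface, if the arm or the gripper's body presses on something with over 40 N, if the wrist force passes 120 N, or if a joint passes its speed limit or range.

## Robot

A 7-joint arm with a two-finger parallel gripper is mounted at the origin on the work surface. World frame = base frame: x ahead of the robot, y to its left, z up, the work surface at z = 0. Lengths are in m, angles in rad, forces in N, time in s.
With the tool pointing down it reaches from about 0.425 to 0.875 m from the base axis. Payload 9.9 kg.
Tool frame: the origin (TCP) lies at the very end of the fingers, on their centre line; the grasp point (between the pads) lies 19 mm behind it; y points along the fingers, z is the direction in which the jaws open and shut, and the axes are right-handed (so a half turn about y gives the same grasp; the last joint's range is limited). The gripper opens to 85 mm and grips with 20 to 120 N. Pads are 22 mm wide; open, the fingers measure 114 mm over their backs; the gripper's body (76 mm by 85 mm) begins 54 mm behind the grasp point. The pads swing forward as they close: fully open they stand 13 mm farther back than shut.
Start: joints at [-1.208, 0.576, 0.025, 1.437, -0.015, 1.129, -0.057], TCP at [0.292, 0.609, 0.231] pointing down, gripper open.
Joint ranges: [-2.76, 2.76], [-0.34, 2.15], [-1.52, 1.57], [0.19, 2.46], [-1.09, 4.23], [0.17, 1.99], [-2.82, 2.82]. Speed limits (rad/s): [2.22, 2.22, 3.01, 3.01, 3.14, 3.14, 3.14].

## Interface

Orientations are given as [roll, pitch, yaw] about the fixed x, y, z axes, in that order (R = Rz(yaw) Ry(pitch) Rx(roll)).
In Python, from bench import bot gives the robot as it stands.
- The arm moves only by the tool carry_out, never from a script. Its argument "plan" is a list of rows, each an object with "translation": the shift along the tool's x, y, z each as a share of 0.5 m, from -1 to 1, a list of three; "twist": the turn, a rotation vector about the tool's x, y, z each as a share of 60 degrees, from -1 to 1, a list of three; "fingers": the closure, from 0 (fully open) to 1 (shut). A call has 1 to 5 rows; each row is the pose to reach, as a shift and turn from the pose measured when the call began, along the tool's axes at that moment; what a row does not reach only later rows make up. A row lasts 1/8 s, in which the tool goes at most 62.5 mm and 10.7 degrees, less where a joint would pass 70% of its speed; a pose out of reach is approached as far as the arm can. A call with a number of a shift or a turn outside -1 to 1 is refused whole. A call with a gripper value outside its range is refused whole. The fingers move at their own pace and stop on an object; "force" is the grip in N (left out, the last holds). Time passes only in rows, so rows that repeat a pose let the fingers close. It gives the time, the measured TCP pose, the force and the opening at its end, in the units of the state.
- bot.get_obs(): the state, without advancing time (a new reading comes with each control period).
- bot.read_camera(name): name is "scene" or "top"; returns a dict with "color" (420x560x3 uint8, red, green, blue), "depth" (420x560 float32, m along the optical axis (not along the pixel's ray), 0 where there is no reading), "fx", "fy", "cx", "cy" (pixels), "extrinsics" (4x4, takes a point from camera to world coordinates). Camera axes: x right, y down, z forward; pixel columns grow to the right and rows downward; lengths in m; the calibration is good to about 2 mm. A picture is of the moment at which its call begins.
- bot.finish_job(): hands the job in, once; it reports no verdict.
The state is a dict: "time": time; "joint_positions": joint angles; "qd": joint speeds; "tau": joint torques, N m; "eef_pos": TCP position; "eef_rot": TCP orientation; "force": force on the tool from outside, world axes, zero at the start; "moment": the same for the moment, N m; "gripper_width": finger opening in m.
Only numpy, scipy, OpenCV 4.12 (cv2) and the standard library are available. Lean on these libraries where they do the work, as an engineer would, in place of code of your own. Each camera call takes 0.05 s, during which the arm holds its last target.

## Working session

There is one attempt and no reset: what is moved stays moved. The work goes in short steps, Python scripts to look and compute and a tool call to move; the robot and the scene stay as the last step left them, time stands still between calls to the robot, and variables do not carry over. Pictures are saved under pics/ and viewed, and the job is handed in when it is done.

Besides the shell and the picture viewer there is one more tool, called after "Call:" as name(argument=value, ...), one argument or row to a line, values as JSON. carry_out: Moves the arm, as the interface text tells. Shift numbers are shares of 0.5 m and turn numbers shares of 60 degrees, none past 1 either way. Its arguments: {"type":"object","properties":{"plan":{"type":"array","items":{"type":"object","properties":{"translation":{"type":"array","items":{"type":"number"}},"twist":{"type":"array","items":{"type":"number"}},"fingers":{"type":"number"}}}},"force":{"type":"number"}},"required":["plan"]}

```bash
mkdir -p pics; ls; python3 - <<'E'
from bench import bot
import cv2,numpy as np
o=bot.get_obs();print(o)
for n in("scene","top"):
    c=bot.read_camera(n);cv2.imwrite(f"pics/{n}0.png",c["color"][:,:,::-1]);np.savez(f"{n}0.npz",**c)
    print(n,c["fx"],c["fy"],c["cx"],c["cy"],c["extrinsics"].round(4).tolist())
E
```

```text
pics
{'time': 0.0, 'joint_positions': array([-1.20780352,  0.57651812,  0.02480878,  1.43793952, -0.01501244,
        1.12898093, -0.05648935]), 'qd': array([-6.13416142e-05, -1.57283251e-03, -3.85993018e-04,  5.28166120e-04,
        1.39544335e-03,  1.92379561e-03,  6.17628766e-04]), 'tau': array([-1.68936658e-03, -7.65743279e+01,  2.25009285e+00, -2.85966647e+01,
        1.53077109e-02,  1.24982873e-02, -2.01871910e-05]), 'eef_pos': array([0.29142391, 0.6083349 , 0.23044014]), 'eef_rot': array([-1.57245764e+00, -5.62593472e-05, -4.46724151e-01]), 'force': array([-0.18096211, -0.45094082,  0.99293977]), 'moment': array([-0.00534721,  0.00868721, -0.06468603]), 'gripper_width': 0.08536663020512517}
scene 539.2533116847509 539.2533116847509 278.2276594376316 211.45145638290435 [[-0.7111, 0.3795, -0.5919, 1.3365], [0.7031, 0.3956, -0.5909, 0.7494], [0.01, -0.8363, -0.5481, 0.7869], [0.0, 0.0, 0.0, 1.0]]
top 503.61592225733136 503.61592225733136 275.61386798029025 210.3687622617265 [[0.0164, -0.9943, 0.1055, 0.4728], [-0.9998, -0.0173, -0.0071, -0.0179], [0.0089, -0.1054, -0.9944, 1.0959], [0.0, 0.0, 0.0, 1.0]]
```

View pics/top0.png

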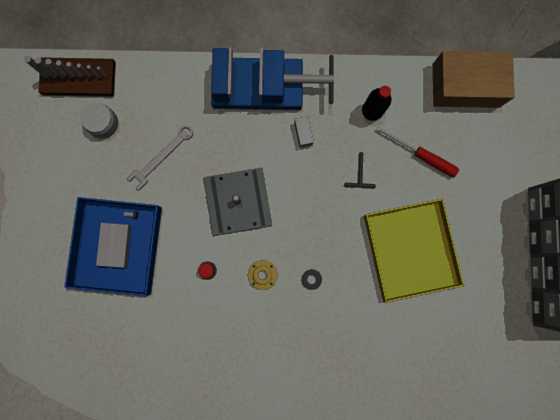

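View pics/scene0.png

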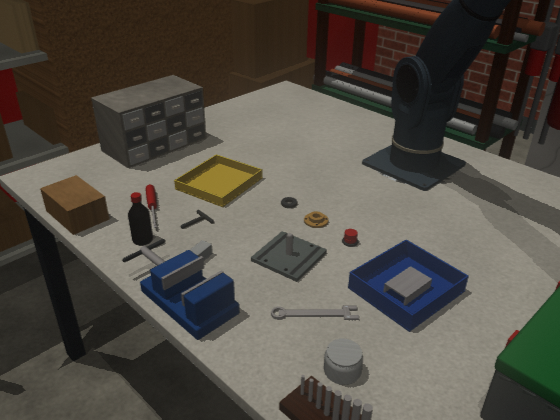

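```bash
cat > h.py <<'E'
import numpy as np,cv2
def load(n): return dict(np.load(n))
def cloud(c):
    d=c["depth"];v,u=np.mgrid[:d.shape[0],:d.shape[1]]
    P=np.stack([(u-c["cx"])/c["fx"]*d,(v-c["cy"])/c["fy"]*d,d],-1)
    E=c["extrinsics"];W=P@E[:3,:3].T+E[:3,3];W[d<=0]=np.nan;return W
def pix2plane(c,u,v,z):
    E=c["extrinsics"];u=np.asarray(u,float);v=np.asarray(v,float)
    r=np.stack([(u-c["cx"])/c["fx"],(v-c["cy"])/c["fy"],np.ones_like(u)],-1)@E[:3,:3].T
    t=(z-E[2,3])/r[...,2];return E[:3,3]+r*t[...,None]
def proj(c,p):
    E=c["extrinsics"];q=(np.asarray(p)-E[:3,3])@E[:3,:3]
    return q[...,0]/q[...,2]*c["fx"]+c["cx"],q[...,1]/q[...,2]*c["fy"]+c["cy"]
E
python3 - <<'E'
from h import *
c=load("top0.npz");W=cloud(c)
im=c["color"].astype(int)
def show(name,r,zr):
    x0,x1,y0,y1=r
    S=np.s_[y0:y1,x0:x1];w=W[S];m=(w[...,2]>zr[0])&(w[...,2]<zr[1])
    q=w[m]
    hull=cv2.minAreaRect((q[:,:2]*1000).astype(np.float32))
    cc,rr=cv2.minEnclosingCircle((q[:,:2]*1000).astype(np.float32))
    print(name,m.sum(),"mean",q.mean(0).round(4),"z%",np.percentile(q[:,2],[5,50,95]).round(4),"rect",np.round(hull[0],1),np.round(hull[1],1),round(hull[2],1),"circ",np.round(cc,1),round(rr,1))
print("bench z",np.nanmedian(W[310:330,200:300,2]))
show("knob",(190,225,255,287),(.02,.05))
show("flange",(240,285,255,295),(.004,.05))
show("hub",(240,285,255,295),(.013,.05))
show("ring",(295,330,262,296),(.004,.05))
show("plate",(198,278,160,242),(.006,.02))
show("stud",(220,250,185,210),(.05,.09))
show("bin",(60,168,190,302),(.035,.06))
show("channel",(92,132,215,275),(.018,.034))
show("tray",(358,470,190,308),(.022,.04))
b=im
E
python3 -c "
import cv2
a=cv2.imread('pics/top0.png')
cv2.imwrite('pics/z1.png',cv2.resize(a[180:310,60:335],None,fx=2.9,fy=2.9,interpolation=cv2.INTER_CUBIC))"
```

```text
bench z 5.863962751684326e-05
knob 181 mean [0.4568 0.1194 0.0297] z% [0.0266 0.0296 0.0333] rect [457.5 119.8] [29.2 31.5] 1.1 circ [457.  119.8] 15.8
flange 619 mean [0.4492 0.0014 0.0108] z% [0.0045 0.0084 0.0199] rect [452.8   0.5] [84.2 76.9] 8.9 circ [452.8   2.8] 46.7
hub 206 mean [0.4495 0.0008 0.018 ] z% [0.0148 0.0182 0.0214] rect [449.3   1.1] [38.8 38. ] 25.2 circ [451.7  -0.5] 22.2
ring 285 mean [ 0.4408 -0.1048  0.0093] z% [0.0044 0.0095 0.0137] rect [ 440.4 -105.4] [64.1 72.2] 3.1 circ [ 438.8 -107.3] 45.8
plate 3487 mean [0.6063 0.0578 0.0118] z% [0.0085 0.0118 0.0152] rect [613.4  61.5] [168.5 154. ] 0.7 circ [614.5  62.6] 108.4
stud 51 mean [0.6063 0.0575 0.0639] z% [0.0559 0.0645 0.0682] rect [607.3  57.8] [15.7 13.9] 27.6 circ [607.2  58.3] 8.2
bin 931 mean [0.5033 0.32   0.0432] z% [0.0368 0.0438 0.0477] rect [504.7 315.8] [172.3 190.5] 85.3 circ [504.8 315.5] 126.3
channel 1228 mean [0.5069 0.3179 0.0277] z% [0.0241 0.0278 0.0311] rect [507.4 318.9] [60.5 90.1] 86.6 circ [507.1 318.6] 53.5
tray 806 mean [ 0.5052 -0.324   0.0287] z% [0.0234 0.0291 0.0325] rect [ 507.8 -320.9] [190.2 172.7] 12.8 circ [ 507.4 -319.6] 125.5
```

View pics/z1.png

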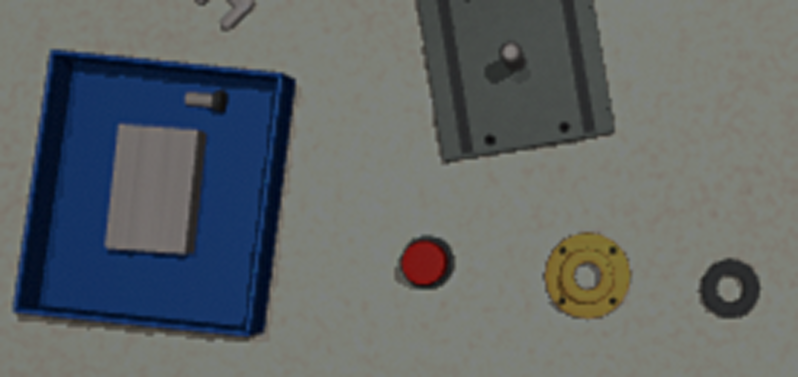

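```bash
cat > go.py <<'E'
import sys
from bench import bot
from scipy.spatial.transform import Rotation as R
import numpy as np
def go(x,y,z,yaw):
    o=bot.get_obs();p=o["eef_pos"];R0=R.from_euler("xyz",o["eef_rot"])
    T=R.from_euler("xyz",[-np.pi/2,0,np.radians(yaw)])
    t=R0.inv().apply(np.array([x,y,z])-p)/.5
    w=(R0.inv()*T).as_rotvec()/np.radians(60)
    print("t",o["time"].__round__(3),"pos",p.round(4),"rot",np.degrees(o["eef_rot"]).round(2),"F",o["force"].round(1),"w",round(o["gripper_width"],4))
    print("translation",t.round(4).tolist(),"twist",w.round(4).tolist(),"dist",round(float(np.linalg.norm(t)*.5),3))
if __name__=="__main__":
    go(*map(float,sys.argv[1:5]))
E
python3 - <<'E'
from h import *
c=load("top0.npz");W=cloud(c);im=c["color"].astype(int)
hsv=cv2.cvtColor(c["color"],cv2.COLOR_RGB2HSV)
def comp(m,r,z,n):
    x0,x1,y0,y1=r;k=np.zeros(m.shape,np.uint8);k[y0:y1,x0:x1]=m[y0:y1,x0:x1]
    nn,l,s,ce=cv2.connectedComponentsWithStats(k)
    i=1+s[1:,4].argmax();v,u=np.nonzero(l==i)
    # hull fill
    p=pix2plane(c,u,v,z)[:,:2]*1000
    cn=cv2.convexHull(p.astype(np.float32));M=cv2.moments(cn)
    (e,ax,an)=cv2.fitEllipse(cn) if len(cn)>5 else ((0,0),0,0)
    print(n,s[i,4],"centroid",np.round([M["m10"]/M["m00"],M["m01"]/M["m00"]],1),"ell",np.round(e,1),np.round(ax,1),"rect",cv2.minAreaRect(p.astype(np.float32)))
H,S,V=hsv[...,0],hsv[...,1],hsv[...,2]
comp((S>150)&((H<8)|(H>170))&(V>90),(190,225,255,287),.03,"knobtop")
comp((S>100)&(H>10)&(H<40),(240,285,255,295),.007,"flange disc")
comp((V<100),(295,330,262,296),.010,"ring")
comp((S<70)&(V>90),(92,132,215,275),.028,"channel")
print(im[195:206,230:244].sum(2)//3)
ang=lambda a,b:0
E
```

```text
knobtop 162 centroid [456.8 119.7] ell [456.9 119.8] [28.2 29.5] rect ((456.4546203613281, 119.52967834472656), (27.100387573242188, 27.38214111328125), 0.9414389133453369)
flange disc 599 centroid [449.4   0.8] ell [449.4   0.7] [61.1 61.9] rect ((449.4190673828125, 0.5305709838867188), (60.13794708251953, 61.248207092285156), 27.442096710205078)
ring 312 centroid [ 441.4 -103.9] ell [ 441.3 -103.8] [43.7 46. ] rect ((441.80023193359375, -103.83625793457031), (42.47923278808594, 42.83900451660156), 0.6371403336524963)
channel 1163 centroid [507.6 319.2] ell [506.3 319.3] [ 72.3 113.9] rect ((507.4744873046875, 319.13836669921875), (57.449947357177734, 89.76748657226562), 86.7147445678711)
[[ 76  77  73  55  66  90  95  75  62  71  75  76  77  77]
 [ 74  75  61  59 108 124 126 110  73  58  75  76  77  76]
 [ 74  74  50  78 121 126 124 119  87  56  72  78  78  76]
 [ 75  76  53  84 122 126 124 118  84  50  59  77  78  77]
 [ 77  76  54  58 104 120 116 100  67  43  54  75  78  77]
 [ 75  73  50  40  57  76  78  62  44  35  39  63  77  77]
 [ 54  48  45  40  34  39  42  35  31  32  37  57  77  78]
 [ 45  46  47  46  33  29  29  29  29  32  39  63  77  78]
 [ 45  47  47  47  42  33  30  29  33  36  48  65  76  78]
 [ 47  47  46  46  47  43  34  39  49  52  62  65  66  76]
 [ 47  47  46  46  47  46  46  65  66  64  64  65  65  77]]
```

```bash
python3 go.py .507 .318 .12 -5
```

```text
t 0.1 pos [0.2915 0.6084 0.2305] rot [-90.08  -0.   -25.6 ] F [-0.   0.2 -0.9] w 0.0852
translation [0.6396, 0.2216, -0.3372] twist [0.0014, -0.3433, -0.0002] dist 0.378
```

Call:
carry_out(
  plan=[
    {"translation": [0.64, 0.22, -0.337], "twist": [0, -0.37, 0], "fingers": 0},
    {"translation": [0.64, 0.22, -0.337], "twist": [0, -0.37, 0], "fingers": 0},
    {"translation": [0.64, 0.22, -0.337], "twist": [0, -0.37, 0], "fingers": 0},
    {"translation": [0.64, 0.22, -0.337], "twist": [0, -0.37, 0], "fingers": 0},
    {"translation": [0.64, 0.22, -0.337], "twist": [0, -0.37, 0], "fingers": 0},
  ],
  force=40,
)

```text
time: 0.72
eef_pos: [0.4705, 0.3669, 0.1393]
eef_rot: [-1.572, 0.001, -0.059]
force: [1.1, 0.5, -0.2]
gripper_width: 0.0853
```

```bash
python3 go.py .5075 .319 .06 -3.3; python3 -c "
from h import *
c=load('top0.npz');print(pix2plane(c,235.5,197.1,.066))
m=c['color'].astype(int).sum(2)//3
k=np.zeros(m.shape,bool);k[192:200,231:240]=m[192:200,231:240]>100
v,u=np.nonzero(k);print(u.mean(),v.mean(),pix2plane(c,u.mean(),v.mean(),.066))"
```

```text
t 0.725 pos [0.4705 0.3669 0.1393] rot [-9.009e+01  4.000e-02 -3.390e+00] F [ 1.1  0.5 -0.2] w 0.0853
translation [0.0796, 0.1588, -0.0911] twist [0.0014, -0.0015, -0.0006] dist 0.1
[0.60814929 0.05779584 0.066     ]
235.4 197.4 [0.60752244 0.05798626 0.066     ]
```

Call:
carry_out(
  plan=[
    {"translation": [0.08, 0.159, -0.091], "twist": [0, 0, 0], "fingers": 0},
    {"translation": [0.08, 0.159, -0.091], "twist": [0, 0, 0], "fingers": 0},
    {"translation": [0.08, 0.159, -0.091], "twist": [0, 0, 0], "fingers": 0},
  ],
)

```text
time: 1.1
eef_pos: [0.5075, 0.3157, 0.0574]
eef_rot: [-1.576, 0.004, -0.063]
force: [-0.3, 1.9, 0.0]
gripper_width: 0.0853
```

```bash
python3 - <<'E'
from bench import bot
import cv2,numpy as np
o=bot.get_obs();print(o["eef_pos"])
c=bot.read_camera("scene");np.savez("s1.npz",**c)
from h import *
p=o["eef_pos"]
print([np.round(proj(c,p+np.array(d)),1) for d in ([0,0,0],[0,.0425,0],[0,-.0425,0],[0,-.0425,.013])])
a=c["color"][:,:,::-1]
cv2.imwrite("pics/s1.png",cv2.resize(a[180:340,320:520],None,fx=3.7,fy=3.7,interpolation=cv2.INTER_CUBIC))
E
python3 go.py .5075 .319 .008 -3.3
```

```text
[0.50754917 0.3157054  0.05742366]
[array([408.6, 269.7]), array([425.9, 279.1]), array([392. , 260.8]), array([392.8, 256. ])]
t 1.15 pos [0.5074 0.3183 0.0591] rot [-90.16   0.14  -3.48] F [-0.4  0.5 -0. ] w 0.0856
translation [0.0005, 0.1022, 0.0017] twist [0.0027, -0.003, -0.0024] dist 0.051
```

View pics/s1.png

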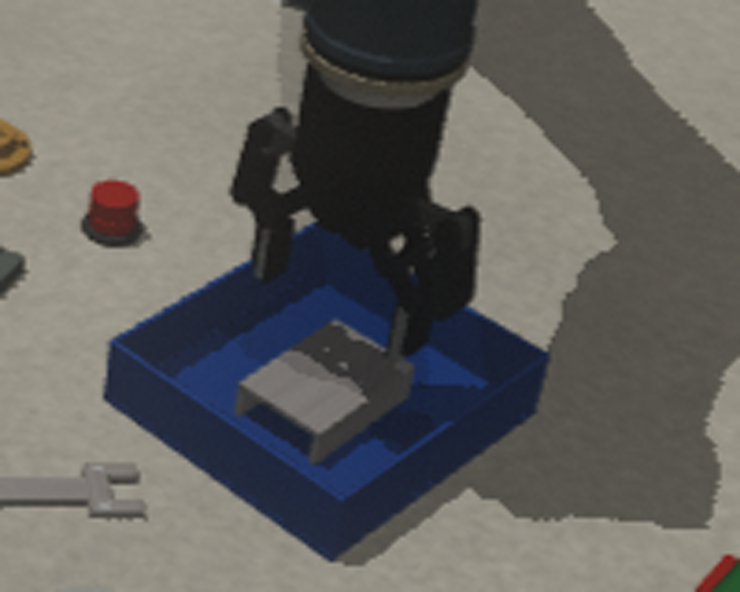

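Call:
carry_out(
  plan=[
    {"translation": [0, 0.06, 0.001], "twist": [0, 0, 0], "fingers": 0},
    {"translation": [0, 0.112, 0.001], "twist": [0, 0, 0], "fingers": 0},
    {"translation": [0, 0.112, 0.001], "twist": [0, 0, 0], "fingers": 0.5},
    {"translation": [0, 0.112, 0.001], "twist": [0, 0, 0], "fingers": 0.5},
    {"translation": [0, 0.112, 0.001], "twist": [0, 0, 0], "fingers": 0.5},
  ],
  force=60,
)

```text
time: 1.78
eef_pos: [0.5076, 0.3199, 0.0048]
eef_rot: [-1.572, 0.001, -0.06]
force: [-1.9, 1.7, 5.9]
gripper_width: 0.0568
```

```bash
python3 go.py .5075 .319 .12 -3.3
```

```text
t 1.775 pos [0.5076 0.3199 0.0048] rot [-9.006e+01  5.000e-02 -3.430e+00] F [-1.9  1.7  5.9] w 0.0568
translation [-0.0003, -0.2304, -0.002] twist [0.001, -0.0022, -0.0009] dist 0.115
```

Call:
carry_out(
  plan=[
    {"translation": [0, -0.12, 0], "twist": [0, 0, 0], "fingers": 0.5},
    {"translation": [0, -0.23, -0.01], "twist": [0, 0, 0], "fingers": 0.5},
    {"translation": [0, -0.24, -0.12], "twist": [0, 0, 0], "fingers": 0.5},
    {"translation": [0, -0.24, -0.99], "twist": [0, -0.27, 0], "fingers": 0.5},
    {"translation": [0, -0.24, -0.99], "twist": [0, -0.27, 0], "fingers": 0.5},
  ],
)

```text
time: 2.4
eef_pos: [0.4966, 0.1337, 0.126]
eef_rot: [-1.572, -0.001, 0.228]
force: [1.8, -1.1, -1.9]
gripper_width: 0.0565
```

```bash
python3 go.py .507 -.320 .12 12.8
```

```text
t 2.4 pos [0.4966 0.1337 0.126 ] rot [-9.006e+01 -4.000e-02  1.306e+01] F [ 1.8 -1.1 -1.9] w 0.0565
translation [-0.1848, 0.0129, -0.8887] twist [0.001, 0.0044, 0.0006] dist 0.454
```

Call:
carry_out(
  plan=[
    {"translation": [-0.185, 0.013, -0.889], "twist": [0, 0, 0], "fingers": 0.5},
    {"translation": [-0.185, 0.013, -0.889], "twist": [0, 0, 0], "fingers": 0.5},
    {"translation": [-0.185, 0.013, -0.889], "twist": [0, 0, 0], "fingers": 0.5},
    {"translation": [-0.185, 0.013, -0.889], "twist": [0, 0, 0], "fingers": 0.5},
    {"translation": [-0.185, 0.013, -0.889], "twist": [0, 0, 0], "fingers": 0.5},
  ],
)

```text
time: 3.02
eef_pos: [0.5038, -0.1791, 0.1225]
eef_rot: [-1.573, -0.002, 0.228]
force: [1.7, -0.6, -3.1]
gripper_width: 0.0567
```

```bash
python3 - <<'E'
from bench import bot
import cv2,numpy as np
from h import *
c=bot.read_camera("top");np.savez("t2.npz",**c)
W=cloud(c)
cv2.imwrite("pics/t2.png",c["color"][:,:,::-1])
a=c["color"][200:300,60:170,::-1]
cv2.imwrite("pics/t2b.png",cv2.resize(a,None,fx=5,fy=5,interpolation=cv2.INTER_CUBIC))
S=np.s_[205:285,80:150]
w=W[S];m=(w[...,2]>.012)&(w[...,2]<.022)
print(m.sum())
k=m.astype(np.uint8);n,l,s,ce=cv2.connectedComponentsWithStats(k);
for i in range(1,n):
  if s[i,4]>40: q=w[l==i];print(s[i],q.mean(0),q.min(0),q.max(0))
E
python3 go.py .507 -.320 .006 12.8
```

```text
331
[44  6 14  8 69] [0.57399213 0.2841961  0.01584391] [0.5656837  0.2725687  0.01233285] [0.58108189 0.30092476 0.02184583]
[ 25  34  19  19 212] [0.50089394 0.31752534 0.01757918] [0.48151594 0.29853061 0.01222352] [0.52009251 0.33707369 0.02193661]
t 3.075 pos [ 0.5025 -0.1902  0.1224] rot [-9.045e+01 -2.000e-02  1.246e+01] F [  1.5 -11.5  -1.6] w 0.0568
translation [-0.0473, 0.2347, -0.2536] twist [0.0074, -0.0056, 0.0003] dist 0.174
```

View pics/t2.png

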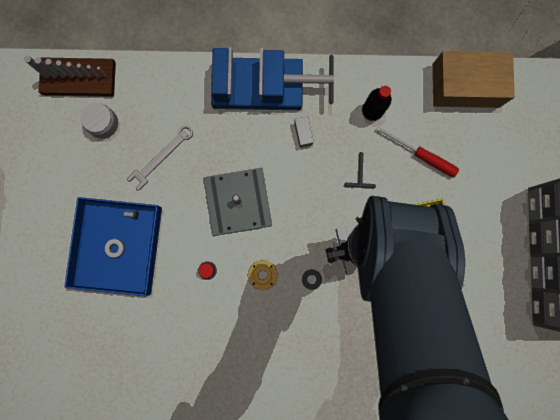

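View pics/t2b.png

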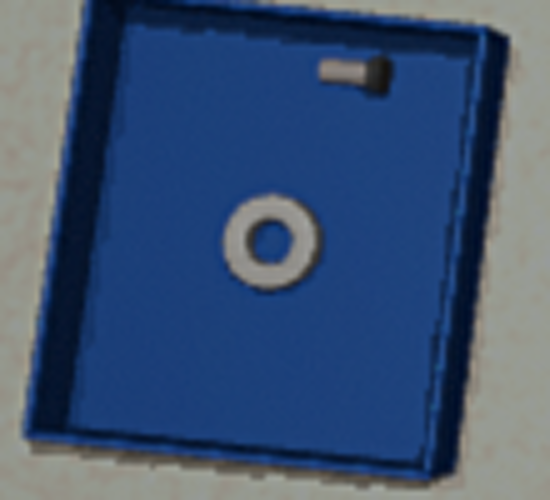

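Call:
carry_out(
  plan=[
    {"translation": [-0.047, 0.05, -0.254], "twist": [0, 0, 0], "fingers": 0.5},
    {"translation": [-0.047, 0.06, -0.254], "twist": [0, 0, 0], "fingers": 0.5},
    {"translation": [-0.047, 0.1, -0.254], "twist": [0, 0, 0], "fingers": 0.5},
    {"translation": [-0.047, 0.2, -0.254], "twist": [0, 0, 0], "fingers": 0.5},
    {"translation": [-0.047, 0.222, -0.254], "twist": [0, 0, 0], "fingers": 0.5},
  ],
)

```text
time: 3.7
eef_pos: [0.5055, -0.3191, 0.0103]
eef_rot: [-1.576, 0.003, 0.217]
force: [0.1, 0.4, -2.8]
gripper_width: 0.0569
```

```bash
python3 go.py .507 -.320 .005 12.8
```

```text
t 3.7 pos [ 0.5055 -0.3191  0.0103] rot [-90.27   0.18  12.45] F [ 0.1  0.4 -2.8] w 0.0569
translation [0.0026, 0.0107, -0.0024] twist [0.0045, -0.0058, -0.003] dist 0.006
```

Call:
carry_out(
  plan=[
    {"translation": [0.002, 0.011, -0.002], "twist": [0, 0, 0], "fingers": 0.5},
    {"translation": [0.002, 0.011, -0.002], "twist": [0, 0, 0], "fingers": 0.2},
    {"translation": [0.002, 0.011, -0.002], "twist": [0, 0, 0], "fingers": 0},
    {"translation": [0.002, 0.011, -0.002], "twist": [0, 0, 0], "fingers": 0},
    {"translation": [0.002, -0.1, -0.002], "twist": [0, 0, 0], "fingers": 0},
  ],
)

```text
time: 4.32
eef_pos: [0.5047, -0.3183, 0.0581]
eef_rot: [-1.571, 0.008, 0.218]
force: [0.9, -1.5, 1.1]
gripper_width: 0.0851
```

```bash
python3 go.py .507 -.320 .15 12.8
```

```text
t 4.325 pos [ 0.5047 -0.3183  0.0581] rot [-90.02   0.46  12.47] F [ 0.9 -1.5  1.1] w 0.0851
translation [0.0022, -0.1837, -0.0043] twist [0.0002, -0.0054, -0.0077] dist 0.092
```

Now rise and head back to the bin.

Call:
carry_out(
  plan=[
    {"translation": [0, -0.12, 0], "twist": [0, 0, 0], "fingers": 0},
    {"translation": [0, -0.15, 0.12], "twist": [0, 0, 0], "fingers": 0},
    {"translation": [0.1, -0.15, 0.95], "twist": [0, 0.27, 0], "fingers": 0},
    {"translation": [0.1, -0.15, 0.95], "twist": [0, 0.27, 0], "fingers": 0},
    {"translation": [0.1, -0.15, 0.95], "twist": [0, 0.27, 0], "fingers": 0},
  ],
)

```text
time: 4.95
eef_pos: [0.474, -0.0712, 0.1337]
eef_rot: [-1.573, 0.006, -0.067]
force: [2.3, 0.9, -0.4]
gripper_width: 0.0852
```

```bash
python3 go.py .5008 .3175 .08 0
```

```text
t 4.95 pos [ 0.474  -0.0712  0.1337] rot [-90.15   0.33  -3.82] F [ 2.3  0.9 -0.4] w 0.0852
translation [0.0023, 0.1054, 0.7794] twist [0.0023, -0.0637, -0.0056] dist 0.393
```

Call:
carry_out(
  plan=[
    {"translation": [0.002, 0.02, 0.779], "twist": [0, -0.06, 0], "fingers": 0},
    {"translation": [0.002, 0.03, 0.779], "twist": [0, -0.06, 0], "fingers": 0},
    {"translation": [0.002, 0.05, 0.779], "twist": [0, -0.06, 0], "fingers": 0},
    {"translation": [0.002, 0.08, 0.779], "twist": [0, -0.06, 0], "fingers": 0},
    {"translation": [0.002, 0.1, 0.779], "twist": [0, -0.06, 0], "fingers": 0},
  ],
)

```text
time: 5.58
eef_pos: [0.4956, 0.2386, 0.1015]
eef_rot: [-1.572, 0.004, -0.004]
force: [0.2, -1.6, 0.1]
gripper_width: 0.0854
```

```bash
python3 - <<'E'
from bench import bot
import cv2,numpy as np
from h import *
c=bot.read_camera("top");np.savez("t3.npz",**c)
W=cloud(c)
cv2.imwrite("pics/t3.png",c["color"][:,:,::-1])
w=W[210:290,375:450];m=(w[...,2]>.02)&(w[...,2]<.035)
n,l,s,ce=cv2.connectedComponentsWithStats(m.astype(np.uint8));i=1+s[1:,4].argmax();q=w[l==i];print(q.mean(0),q[:,2].std(),cv2.minAreaRect((q[:,:2]*1000).astype(np.float32)))
E
python3 go.py .5008 .3175 .05 0
```

```text
[ 0.50781627 -0.31764446  0.02769894] 0.002097611445582672 ((508.3178405761719, -318.6482238769531), (89.8934326171875, 60.14494705200195), 12.433954238891602)
t 5.625 pos [0.4941 0.2491 0.1   ] rot [-89.71   0.29   0.31] F [ 0.7  9.4 -0.8] w 0.0853
translation [0.0146, 0.1006, 0.1362] twist [-0.0048, 0.0051, -0.0048] dist 0.085
```

View pics/t3.png

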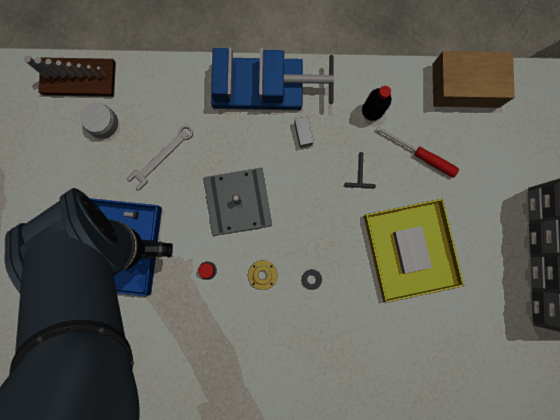

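Call:
carry_out(
  plan=[
    {"translation": [0.0146, 0.08, 0.136], "twist": [0, 0, 0], "fingers": 0},
    {"translation": [0.0146, 0.1, 0.136], "twist": [0, 0, 0], "fingers": 0},
    {"translation": [0.0146, 0.1, 0.136], "twist": [0, 0, 0], "fingers": 0},
  ],
)

```text
time: 6.0
eef_pos: [0.4994, 0.3194, 0.049]
eef_rot: [-1.566, 0.007, 0.009]
force: [0.1, 0.0, 0.0]
gripper_width: 0.0855
```

```bash
python3 go.py .5008 .3175 .004 0
```

```text
t 6.0 pos [0.4994 0.3194 0.049 ] rot [-89.71   0.4    0.51] F [0.1 0.  0. ] w 0.0855
translation [0.0034, 0.09, -0.0044] twist [-0.0048, 0.0085, -0.0067] dist 0.045
```

Call:
carry_out(
  plan=[
    {"translation": [0.0034, 0.06, -0.0044], "twist": [-0.005, 0.008, -0.007], "fingers": 0},
    {"translation": [0.0034, 0.09, -0.0044], "twist": [-0.005, 0.008, -0.007], "fingers": 0.2},
    {"translation": [0.0034, 0.09, -0.0044], "twist": [-0.005, 0.008, -0.007], "fingers": 0.45},
    {"translation": [0.0034, 0.09, -0.0044], "twist": [-0.005, 0.008, -0.007], "fingers": 0.7},
    {"translation": [0.0034, 0.09, -0.0044], "twist": [-0.005, 0.008, -0.007], "fingers": 0.7},
  ],
  force=40,
)

```text
time: 6.62
eef_pos: [0.5015, 0.3176, 0.0051]
eef_rot: [-1.57, -0.002, 0.0]
force: [0.4, -1.6, 3.4]
gripper_width: 0.0384
```

```bash
python3 go.py .5008 .3175 .004 0
```

```text
t 6.625 pos [0.5015 0.3176 0.0051] rot [-8.996e+01 -9.000e-02  1.000e-02] F [ 0.4 -1.6  3.4] w 0.0384
translation [-0.0013, 0.0022, -0.0001] twist [-0.0006, 0.0001, 0.0015] dist 0.001
```

Call:
carry_out(
  plan=[
    {"translation": [0, -0.12, 0], "twist": [0, 0, 0], "fingers": 0.7},
    {"translation": [0, -0.23, -0.02], "twist": [0, 0, 0], "fingers": 0.7},
    {"translation": [0.05, -0.23, -0.14], "twist": [0, 0, 0], "fingers": 0.7},
    {"translation": [0.21, -0.2, -0.52], "twist": [0, 0, 0], "fingers": 0.7},
    {"translation": [0.21, -0.19, -0.52], "twist": [0, 0, 0], "fingers": 0.7},
  ],
)

```text
time: 7.25
eef_pos: [0.5747, 0.1334, 0.1102]
eef_rot: [-1.57, -0.004, 0.001]
force: [1.6, -0.3, -0.2]
gripper_width: 0.0385
```

```bash
python3 go.py .608 .0578 .085 0
```

```text
t 7.25 pos [0.5747 0.1334 0.1102] rot [-8.993e+01 -2.200e-01  4.000e-02] F [ 1.6 -0.3 -0.2] w 0.0385
translation [0.0662, 0.0504, -0.1514] twist [-0.0012, 0.0006, 0.0037] dist 0.086
```

Call:
carry_out(
  plan=[
    {"translation": [0.066, 0.03, -0.151], "twist": [0, 0, 0], "fingers": 0.7},
    {"translation": [0.066, 0.05, -0.151], "twist": [0, 0, 0], "fingers": 0.7},
    {"translation": [0.066, 0.05, -0.151], "twist": [0, 0, 0], "fingers": 0.7},
  ],
)

```text
time: 7.62
eef_pos: [0.6077, 0.0559, 0.0844]
eef_rot: [-1.57, -0.003, -0.003]
force: [-0.8, 0.6, 0.5]
gripper_width: 0.0381
```

```bash
python3 - <<'E'
from bench import bot
import cv2,numpy as np
from h import *
for n in ("scene","top"):
    c=bot.read_camera(n);np.savez(n+"4.npz",**c)
    u,v=np.array(proj(c,np.array([.6073,.0578,.066]))).astype(int);print(n,u,v)
    a=c["color"][v-60:v+60,u-80:u+80,::-1]
    cv2.imwrite(f"pics/{n}4.png",cv2.resize(a,None,fx=4,fy=4,interpolation=cv2.INTER_CUBIC))
E
python3 go.py .608 .0578 .06 0
```

```text
scene 289 234
top 235 197
t 7.725 pos [0.6075 0.0598 0.0854] rot [-89.85  -0.2    0.11] F [-0.8  1.2 -0.4] w 0.038
translation [0.0009, 0.0508, -0.0041] twist [-0.0024, 0.0018, 0.0034] dist 0.025
```

View pics/scene4.png

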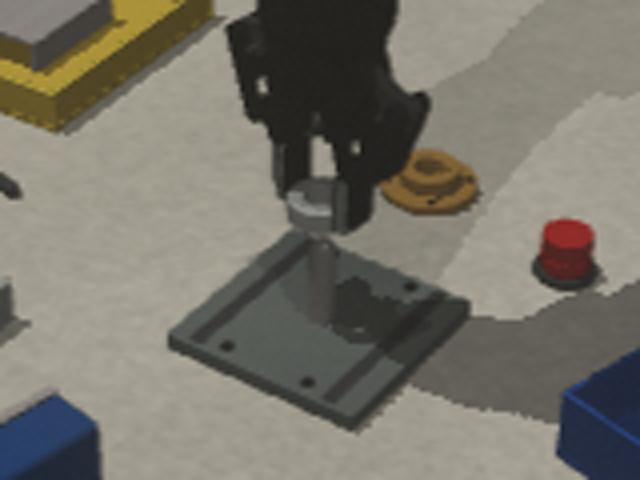

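View pics/top4.png

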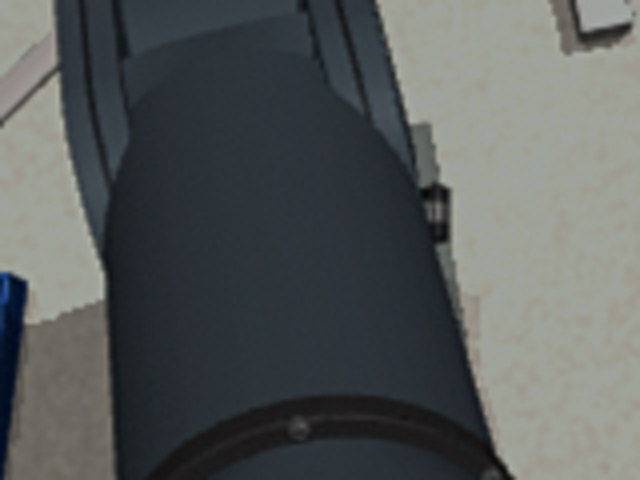

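Call:
carry_out(
  plan=[
    {"translation": [0.001, 0.01, -0.003], "twist": [0, 0, 0], "fingers": 0.7},
    {"translation": [0.001, 0.03, -0.003], "twist": [0, 0, 0], "fingers": 0.7},
    {"translation": [0.001, 0.05, -0.003], "twist": [0, 0, 0], "fingers": 0.7},
  ],
)

```text
time: 8.1
eef_pos: [0.6078, 0.059, 0.0597]
eef_rot: [-1.568, -0.003, 0.003]
force: [0.1, 0.1, -0.7]
gripper_width: 0.0383
```

```bash
python3 go.py .608 .0578 .0135 0
```

```text
t 8.1 pos [0.6078 0.059  0.0597] rot [-89.85  -0.2    0.17] F [ 0.1  0.1 -0.7] w 0.0383
translation [0.0, 0.0924, -0.0027] twist [-0.0025, 0.0029, 0.0033] dist 0.046
```

Call:
carry_out(
  plan=[
    {"translation": [0, 0.03, -0.002], "twist": [0, 0, 0], "fingers": 0.7},
    {"translation": [0, 0.06, -0.002], "twist": [0, 0, 0], "fingers": 0.7},
    {"translation": [0, 0.092, -0.002], "twist": [0, 0, 0], "fingers": 0.7},
    {"translation": [0, 0.092, -0.002], "twist": [0, 0, 0], "fingers": 0.7},
  ],
)

```text
time: 8.6
eef_pos: [0.6076, 0.0581, 0.0122]
eef_rot: [-1.568, -0.002, 0.003]
force: [-0.3, -0.2, -0.2]
gripper_width: 0.0382
```

```bash
python3 go.py .608 .0578 .0135 0
```

```text
t 8.6 pos [0.6076 0.0581 0.0122] rot [-89.86  -0.12   0.17] F [-0.3 -0.2 -0.2] w 0.0382
translation [0.0008, -0.0025, -0.0005] twist [-0.0023, 0.0029, 0.0021] dist 0.001
```

Call:
carry_out(
  plan=[
    {"translation": [0, -0.002, 0], "twist": [0, 0, 0], "fingers": 0.4},
    {"translation": [0, -0.002, 0], "twist": [0, 0, 0], "fingers": 0},
    {"translation": [0, -0.06, 0], "twist": [0, 0, 0], "fingers": 0},
    {"translation": [0, -0.18, 0], "twist": [0, 0, 0], "fingers": 0},
    {"translation": [-0.25, -0.18, -0.1], "twist": [0, 0, 0], "fingers": 0},
  ],
)

```text
time: 9.22
eef_pos: [0.5561, 0.0368, 0.1066]
eef_rot: [-1.565, -0.016, 0.005]
force: [-0.7, -0.7, -1.0]
gripper_width: 0.0857
```

```bash
python3 go.py .4494 .0007 .07 0
```

```text
t 9.225 pos [0.5561 0.0368 0.1066] rot [-89.7   -0.89   0.27] F [-0.7 -0.7 -1. ] w 0.0857
translation [-0.2149, 0.0695, -0.0716] twist [-0.0051, 0.0045, 0.0149] dist 0.118
```

Call:
carry_out(
  plan=[
    {"translation": [-0.215, 0.01, -0.072], "twist": [0, 0, 0.015], "fingers": 0},
    {"translation": [-0.215, 0.06, -0.072], "twist": [0, 0, 0.015], "fingers": 0},
    {"translation": [-0.215, 0.07, -0.072], "twist": [0, 0, 0.015], "fingers": 0},
    {"translation": [-0.215, 0.07, -0.072], "twist": [0, 0, 0.015], "fingers": 0},
  ],
)

```text
time: 9.72
eef_pos: [0.4504, 0.0008, 0.07]
eef_rot: [-1.565, -0.001, 0.005]
force: [0.9, -0.5, 0.6]
gripper_width: 0.0856
```

```bash
python3 - <<'E'
from bench import bot
import cv2,numpy as np
from h import *
for n in ("scene",):
    c=bot.read_camera(n);np.savez(n+"5.npz",**c)
    u,v=np.array(proj(c,np.array([.6073,.0578,.03]))).astype(int);print(n,u,v)
    a=c["color"][v-75:v+45,u-60:u+100,::-1]
    cv2.imwrite(f"pics/{n}5.png",cv2.resize(a,None,fx=4,fy=4,interpolation=cv2.INTER_CUBIC))
    W=cloud(c)[v-15:v+15,u-15:u+15].reshape(-1,3);
E
python3 go.py .4494 .0007 .0085 0
```

```text
scene 288 246
t 9.775 pos [0.451  0.001  0.0701] rot [-89.67  -0.1    0.29] F [-0.  -0.1  0.3] w 0.0851
translation [-0.0034, 0.1232, -0.0013] twist [-0.0055, 0.0049, 0.0016] dist 0.062
```

View pics/scene5.png

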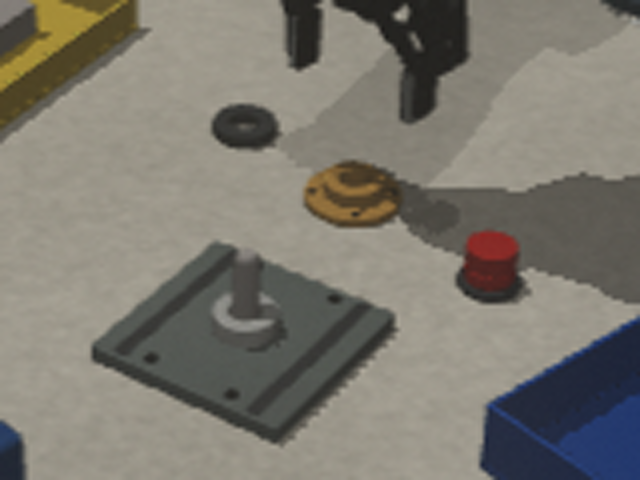

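Call:
carry_out(
  plan=[
    {"translation": [-0.0034, 0.09, -0.001], "twist": [-0.005, 0.005, 0.002], "fingers": 0},
    {"translation": [-0.0034, 0.123, -0.001], "twist": [-0.005, 0.005, 0.002], "fingers": 0},
    {"translation": [-0.0034, 0.123, -0.001], "twist": [-0.005, 0.005, 0.002], "fingers": 0.2},
  ],
)

```text
time: 10.15
eef_pos: [0.4501, 0.0014, 0.0079]
eef_rot: [-1.57, 0.001, 0.001]
force: [0.1, -0.4, -0.4]
gripper_width: 0.0698
```

```bash
python3 go.py .4494 .0007 .0085 0
```

```text
t 10.15 pos [0.4501 0.0014 0.0079] rot [-8.997e+01  7.000e-02  5.000e-02] F [ 0.1 -0.4 -0.4] w 0.0698
translation [-0.0014, -0.0012, -0.0014] twist [-0.0006, 0.0008, -0.0012] dist 0.001
```

Call:
carry_out(
  plan=[
    {"translation": [-0.0014, -0.002, -0.001], "twist": [0, 0, 0], "fingers": 0.4},
    {"translation": [-0.0014, -0.002, -0.001], "twist": [0, 0, 0], "fingers": 0.7},
    {"translation": [-0.0014, -0.002, -0.001], "twist": [0, 0, 0], "fingers": 0.7},
  ],
  force=60,
)

```text
time: 10.52
eef_pos: [0.4504, 0.001, 0.0104]
eef_rot: [-1.57, -0.001, 0.001]
force: [-0.4, 0.3, 12.0]
gripper_width: 0.0365
```

```bash
python3 go.py .4494 .0007 .0085 0
```

```text
t 10.525 pos [0.4504 0.001  0.0104] rot [-8.996e+01 -9.000e-02  4.000e-02] F [-0.4  0.3 12. ] w 0.0365
translation [-0.002, 0.0037, -0.0006] twist [-0.0007, 0.0007, 0.0014] dist 0.002
```

Call:
carry_out(
  plan=[
    {"translation": [0, -0.04, 0], "twist": [0, 0, 0], "fingers": 0.7},
    {"translation": [0, -0.16, 0], "twist": [0, 0, 0], "fingers": 0.7},
    {"translation": [0.02, -0.2, 0.01], "twist": [0, 0, 0], "fingers": 0.7},
    {"translation": [0.2, -0.2, 0.07], "twist": [0, 0, 0], "fingers": 0.7},
    {"translation": [0.3, -0.2, 0.11], "twist": [0, 0, 0], "fingers": 0.7},
  ],
)

```text
time: 11.15
eef_pos: [0.5799, 0.0477, 0.1125]
eef_rot: [-1.57, -0.004, -0.0]
force: [0.8, 0.3, -2.4]
gripper_width: 0.0363
```

```bash
python3 go.py .6083 .058 .095 0
```

```text
t 11.15 pos [0.5799 0.0477 0.1125] rot [-8.995e+01 -2.300e-01 -3.000e-02] F [ 0.8  0.3 -2.4] w 0.0363
translation [0.0566, 0.0352, 0.0207] twist [-0.0008, -0.0005, 0.0038] dist 0.035
```

Call:
carry_out(
  plan=[
    {"translation": [0.0566, 0, 0.0207], "twist": [0, 0, 0.004], "fingers": 0.7},
    {"translation": [0.0566, 0.035, 0.0207], "twist": [0, 0, 0.004], "fingers": 0.7},
    {"translation": [0.0566, 0.035, 0.0207], "twist": [0, 0, 0.004], "fingers": 0.7},
  ],
)

```text
time: 11.52
eef_pos: [0.6061, 0.0573, 0.0937]
eef_rot: [-1.571, 0.004, -0.001]
force: [-0.6, -0.3, -1.9]
gripper_width: 0.0364
```

```bash
python3 - <<'E'
from bench import bot
import cv2,numpy as np
from h import *
for n in ("scene",):
    c=bot.read_camera(n);np.savez(n+"6.npz",**c)
    u,v=np.array(proj(c,np.array([.6073,.0578,.066]))).astype(int);print(n,u,v)
    a=c["color"][v-60:v+60,u-80:u+80,::-1]
    cv2.imwrite(f"pics/{n}6.png",cv2.resize(a,None,fx=5,fy=5,interpolation=cv2.INTER_CUBIC))
E
python3 go.py .6083 .058 .065 0
```

```text
scene 289 234
t 11.575 pos [0.6065 0.0572 0.0945] rot [-9.0e+01  1.7e-01 -6.0e-02] F [-1.1  0.1 -2.5] w 0.0363
translation [0.0038, 0.059, 0.0017] twist [-0.0, -0.0009, -0.0028] dist 0.03
```

View pics/scene6.png

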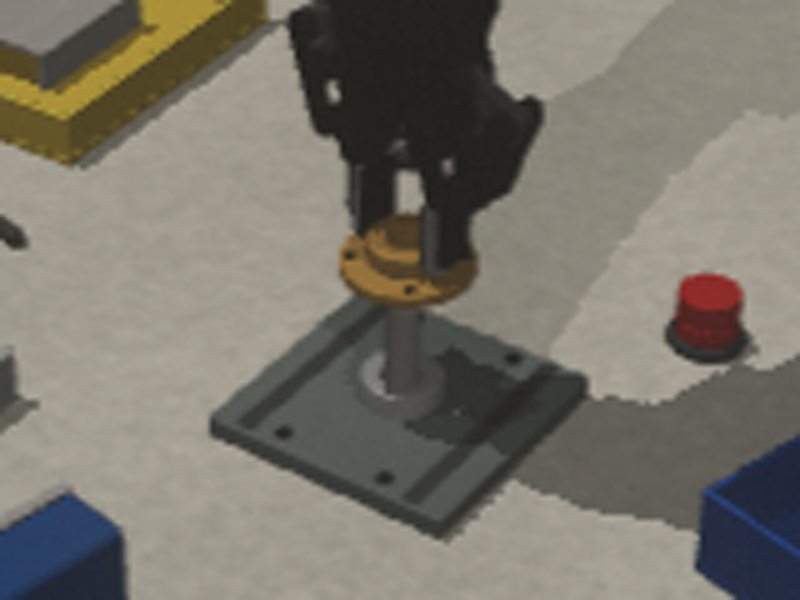

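Call:
carry_out(
  plan=[
    {"translation": [0.0045, 0.02, 0.001], "twist": [0, 0, 0], "fingers": 0.7},
    {"translation": [0.0045, 0.04, 0.001], "twist": [0, 0, 0], "fingers": 0.7},
    {"translation": [0.0045, 0.055, 0.001], "twist": [0, 0, 0], "fingers": 0.7},
  ],
)

```text
time: 11.95
eef_pos: [0.6082, 0.0575, 0.0662]
eef_rot: [-1.571, 0.004, -0.001]
force: [0.3, 0.4, -1.9]
gripper_width: 0.0361
```

```bash
python3 go.py .6085 .0577 .037 0
```

```text
t 11.95 pos [0.6082 0.0575 0.0662] rot [-9.001e+01  2.100e-01 -6.000e-02] F [ 0.3  0.4 -1.9] w 0.0361
translation [0.0008, 0.0585, 0.0004] twist [0.0001, -0.001, -0.0035] dist 0.029
```

No contact force, so it is threaded; continue down.

Call:
carry_out(
  plan=[
    {"translation": [0, 0.025, 0], "twist": [0, 0, -0.003], "fingers": 0.7},
    {"translation": [0, 0.045, 0], "twist": [0, 0, -0.003], "fingers": 0.7},
    {"translation": [0, 0.058, 0], "twist": [0, 0, -0.003], "fingers": 0.7},
    {"translation": [0, 0.06, 0], "twist": [0, 0, -0.003], "fingers": 0.7},
  ],
)

```text
time: 12.45
eef_pos: [0.6078, 0.0575, 0.0365]
eef_rot: [-1.571, 0.001, -0.001]
force: [-5.0, -0.6, 12.0]
gripper_width: 0.0366
```

```bash
python3 go.py .6085 .0577 .037 0
```

```text
t 12.45 pos [0.6078 0.0575 0.0365] rot [-9.002e+01  6.000e-02 -6.000e-02] F [-5.  -0.6 12. ] w 0.0366
translation [0.0014, -0.0011, 0.0004] twist [0.0003, -0.001, -0.001] dist 0.001
```

Call:
carry_out(
  plan=[
    {"translation": [-0.001, 0, 0], "twist": [0, 0, 0], "fingers": 0.4},
    {"translation": [-0.001, -0.002, 0], "twist": [0, 0, 0], "fingers": 0},
    {"translation": [0, -0.06, 0], "twist": [0, 0, 0], "fingers": 0},
    {"translation": [0, -0.16, 0], "twist": [0, 0, 0], "fingers": 0},
    {"translation": [-0.2, -0.16, -0.2], "twist": [0, 0, 0], "fingers": 0},
  ],
)

```text
time: 13.08
eef_pos: [0.5687, 0.017, 0.1202]
eef_rot: [-1.568, -0.009, 0.004]
force: [-0.2, -3.0, -1.1]
gripper_width: 0.0855
```

```bash
python3 - <<'E'
from bench import bot
import cv2,numpy as np
from h import *
for n in ("scene",):
    c=bot.read_camera(n);np.savez(n+"7.npz",**c)
    u,v=np.array(proj(c,np.array([.6073,.0578,.04]))).astype(int);print(n,u,v)
    a=c["color"][v-60:v+60,u-80:u+80,::-1]
    cv2.imwrite(f"pics/{n}7.png",cv2.resize(a,None,fx=5,fy=5,interpolation=cv2.INTER_CUBIC))
E
python3 go.py .4413 -.1039 .07 0
```

```text
scene 288 243
t 13.125 pos [0.5577 0.0064 0.1175] rot [-90.27   0.22  -0.26] F [-10.3  -7.6  -2. ] w 0.0853
translation [-0.2314, 0.0969, -0.2213] twist [0.0045, -0.0044, -0.0037] dist 0.167
```

View pics/scene7.png

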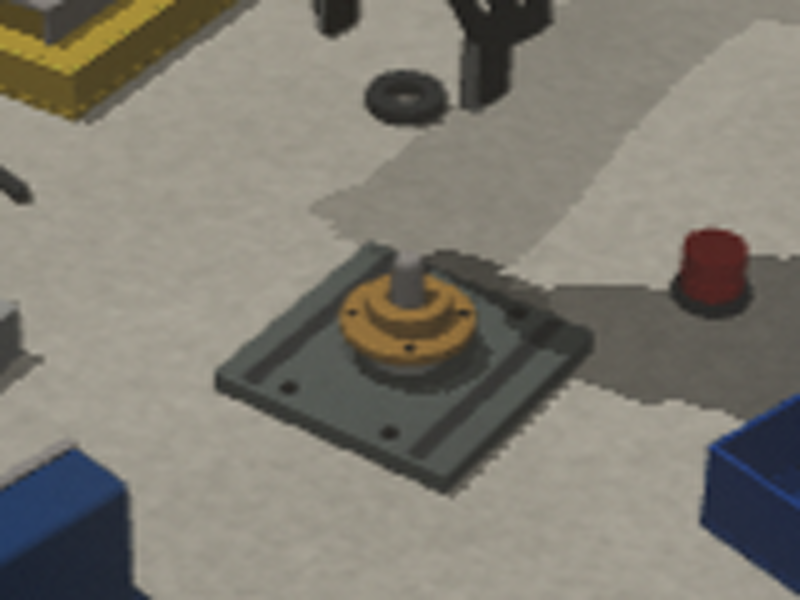

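Call:
carry_out(
  plan=[
    {"translation": [-0.231, 0.02, -0.221], "twist": [0.004, -0.004, -0.004], "fingers": 0},
    {"translation": [-0.231, 0.06, -0.221], "twist": [0.004, -0.004, -0.004], "fingers": 0},
    {"translation": [-0.231, 0.097, -0.221], "twist": [0.004, -0.004, -0.004], "fingers": 0},
    {"translation": [-0.231, 0.097, -0.221], "twist": [0.004, -0.004, -0.004], "fingers": 0},
  ],
)

```text
time: 13.62
eef_pos: [0.4374, -0.1063, 0.0687]
eef_rot: [-1.572, 0.005, -0.005]
force: [0.1, 0.3, 0.5]
gripper_width: 0.0855
```

```bash
python3 go.py .4413 -.1039 .004 0; python3 - <<'E'
from h import *
# check ring position in the two cameras
for f in("scene0.npz","scene7.npz"):
    c=load(f);u,v=np.array(proj(c,np.array([.4413,-.1039,.010]))).round().astype(int)
    k=(cv2.cvtColor(c["color"],cv2.COLOR_RGB2GRAY)<75).astype(np.uint8);m=np.zeros_like(k);m[v-9:v+13,u-13:u+14]=k[v-9:v+13,u-13:u+14]
    n,l,s,ce=cv2.connectedComponentsWithStats(m);i=1+s[1:,4].argmax();vv,uu=np.nonzero(l==i)
    print(u,v,s[i]);p=pix2plane(c,(uu.min()+uu.max())/2,(vv.min()+vv.max())/2,.005);print(p)
E
```

```text
t 13.625 pos [ 0.4374 -0.1063  0.0687] rot [-90.07   0.3   -0.31] F [0.1 0.3 0.5] w 0.0855
translation [0.0085, 0.1293, 0.005] twist [0.0012, -0.0051, -0.0049] dist 0.065
289 201 [281 197  17  11 142]
[ 0.43791468 -0.10660353  0.005     ]
289 201 [281 197  17  11 136]
[ 0.43791468 -0.10660353  0.005     ]
```

Call:
carry_out(
  plan=[
    {"translation": [0.008, 0.09, 0.004], "twist": [0.001, -0.005, -0.005], "fingers": 0},
    {"translation": [0.008, 0.129, 0.004], "twist": [0.001, -0.005, -0.005], "fingers": 0},
    {"translation": [0.008, 0.129, 0.004], "twist": [0.001, -0.005, -0.005], "fingers": 0.3},
    {"translation": [0.008, 0.129, 0.004], "twist": [0.001, -0.005, -0.005], "fingers": 0.7},
    {"translation": [0.008, 0.129, 0.004], "twist": [0.001, -0.005, -0.005], "fingers": 0.7},
  ],
  force=40,
)

```text
time: 14.25
eef_pos: [0.442, -0.1042, 0.0055]
eef_rot: [-1.571, -0.002, 0.0]
force: [-1.2, 0.9, 9.0]
gripper_width: 0.0405
```

```bash
python3 go.py .4413 -.1039 .1 0
```

```text
t 14.25 pos [ 0.442  -0.1042  0.0055] rot [-9.002e+01 -1.300e-01  1.000e-02] F [-1.2  0.9  9. ] w 0.0405
translation [-0.001, -0.189, 0.0006] twist [0.0004, 0.0001, 0.0022] dist 0.095
```

Call:
carry_out(
  plan=[
    {"translation": [0, -0.06, 0], "twist": [0, 0, 0], "fingers": 0.7},
    {"translation": [0, -0.18, 0], "twist": [0, 0, 0], "fingers": 0.7},
    {"translation": [0.1, -0.22, 0.1], "twist": [0, 0, 0], "fingers": 0.7},
    {"translation": [0.25, -0.22, 0.25], "twist": [0, 0, 0], "fingers": 0.7},
    {"translation": [0.33, -0.22, 0.324], "twist": [0, 0, 0], "fingers": 0.7},
  ],
)

```text
time: 14.88
eef_pos: [0.5752, 0.0271, 0.1173]
eef_rot: [-1.571, -0.005, -0.001]
force: [1.3, -0.6, -1.3]
gripper_width: 0.0405
```

```bash
python3 go.py .6078 .058 .085 0
```

```text
t 14.875 pos [0.5752 0.0271 0.1173] rot [-9.002e+01 -3.000e-01 -4.000e-02] F [ 1.3 -0.6 -1.3] w 0.0405
translation [0.0647, 0.0648, 0.0618] twist [0.0003, -0.0007, 0.005] dist 0.055
```

Call:
carry_out(
  plan=[
    {"translation": [0.0647, 0, 0.0618], "twist": [0, 0, 0.005], "fingers": 0.7},
    {"translation": [0.0647, 0.04, 0.0618], "twist": [0, 0, 0.005], "fingers": 0.7},
    {"translation": [0.0647, 0.065, 0.0618], "twist": [0, 0, 0.005], "fingers": 0.7},
    {"translation": [0.0647, 0.065, 0.0618], "twist": [0, 0, 0.005], "fingers": 0.7},
  ],
)

```text
time: 15.38
eef_pos: [0.6068, 0.0571, 0.0846]
eef_rot: [-1.572, 0.002, -0.002]
force: [-0.2, 0.2, -0.4]
gripper_width: 0.0402
```

```bash
python3 - <<'E'
from bench import bot
import cv2,numpy as np
from h import *
for n in ("scene",):
    c=bot.read_camera(n);np.savez(n+"8.npz",**c)
    u,v=np.array(proj(c,np.array([.6073,.0578,.066]))).astype(int);print(n,u,v)
    a=c["color"][v-60:v+60,u-80:u+80,::-1]
    cv2.imwrite(f"pics/{n}8.png",cv2.resize(a,None,fx=5,fy=5,interpolation=cv2.INTER_CUBIC))
E
python3 go.py .6078 .058 .063 0
```

```text
scene 289 234
t 15.425 pos [0.6073 0.0572 0.0852] rot [-9.004e+01  3.000e-02 -1.000e-01] F [ 0.1 -0.7 -1.7] w 0.0402
translation [0.001, 0.0444, 0.0017] twist [0.0007, -0.0017, -0.0005] dist 0.022
```

View pics/scene8.png

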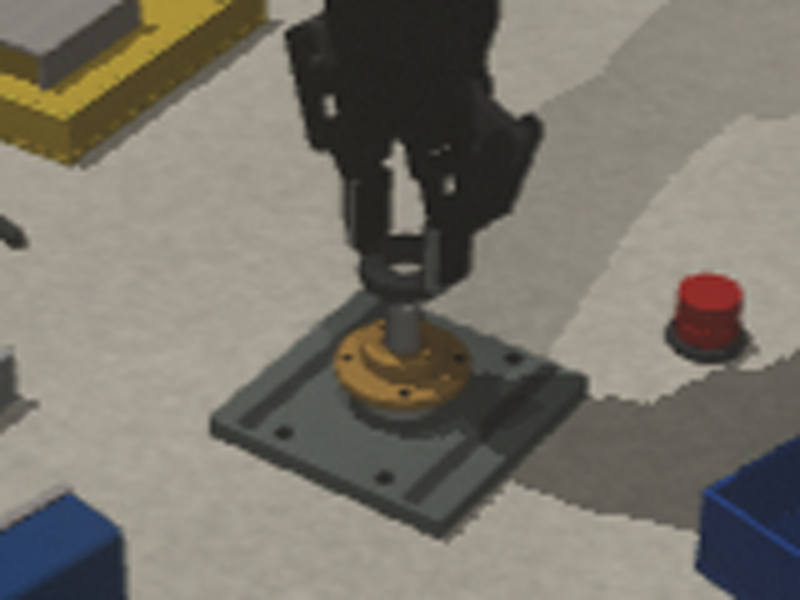

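Call:
carry_out(
  plan=[
    {"translation": [0.001, 0.015, 0.001], "twist": [0, 0, 0], "fingers": 0.7},
    {"translation": [0.001, 0.035, 0.001], "twist": [0, 0, 0], "fingers": 0.7},
    {"translation": [0.001, 0.05, 0.001], "twist": [0, 0, 0], "fingers": 0.7},
  ],
)

```text
time: 15.8
eef_pos: [0.6076, 0.0575, 0.0595]
eef_rot: [-1.572, 0.001, -0.002]
force: [0.3, 0.6, -1.9]
gripper_width: 0.0404
```

```bash
python3 go.py .6078 .058 .0495 0
```

```text
t 15.8 pos [0.6076 0.0575 0.0595] rot [-9.005e+01  6.000e-02 -1.100e-01] F [ 0.3  0.6 -1.9] w 0.0404
translation [0.0005, 0.02, 0.001] twist [0.0008, -0.0018, -0.0009] dist 0.01
```

Call:
carry_out(
  plan=[
    {"translation": [0, 0.01, 0], "twist": [0, 0, 0], "fingers": 0.7},
    {"translation": [0, 0.018, 0], "twist": [0, 0, 0], "fingers": 0.7},
    {"translation": [0, 0.021, 0], "twist": [0, 0, 0], "fingers": 0.7},
  ],
)

```text
time: 16.18
eef_pos: [0.6075, 0.0575, 0.0495]
eef_rot: [-1.572, 0.001, -0.002]
force: [-5.2, -0.6, 16.8]
gripper_width: 0.0404
```

```bash
python3 go.py .6078 .058 .0495 0
```

```text
t 16.175 pos [0.6075 0.0575 0.0495] rot [-9.005e+01  5.000e-02 -1.100e-01] F [-5.2 -0.6 16.8] w 0.0404
translation [0.0005, 0.0, 0.001] twist [0.0009, -0.0018, -0.0009] dist 0.001
```

Call:
carry_out(
  plan=[
    {"translation": [-0.001, 0.018, 0], "twist": [0, 0, 0], "fingers": 0.4},
    {"translation": [-0.001, 0.015, 0], "twist": [0, 0, 0], "fingers": 0},
    {"translation": [0, -0.05, 0], "twist": [0, 0, 0], "fingers": 0},
    {"translation": [0, -0.15, 0], "twist": [0, 0, 0], "fingers": 0},
    {"translation": [-0.2, -0.15, 0.1], "twist": [0, 0, 0], "fingers": 0},
  ],
)

```text
time: 16.8
eef_pos: [0.5572, 0.0847, 0.1282]
eef_rot: [-1.57, -0.009, -0.007]
force: [-0.6, 1.8, -1.0]
gripper_width: 0.0853
```

```bash
python3 - <<'E'
from bench import bot
import cv2,numpy as np
from h import *
for n in ("scene",):
    c=bot.read_camera(n);np.savez(n+"9.npz",**c)
    u,v=np.array(proj(c,np.array([.6073,.0578,.04]))).astype(int);print(n,u,v)
    a=c["color"][v-60:v+60,u-80:u+80,::-1]
    cv2.imwrite(f"pics/{n}9.png",cv2.resize(a,None,fx=5,fy=5,interpolation=cv2.INTER_CUBIC))
E
python3 go.py .4568 .1196 .085 0
```

```text
scene 288 243
t 16.85 pos [0.5437 0.0896 0.1254] rot [-8.995e+01  3.000e-01  6.000e-02] F [-11.5   3.1  -3.2] w 0.0855
translation [-0.1732, 0.0817, 0.0602] twist [-0.0009, 0.0009, -0.005] dist 0.1
```

View pics/scene9.png

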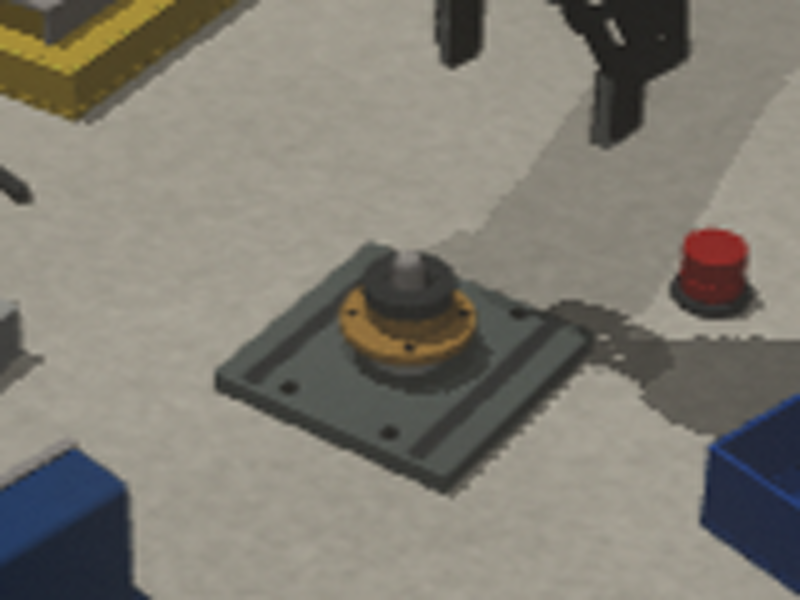

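Call:
carry_out(
  plan=[
    {"translation": [-0.173, 0.02, 0.06], "twist": [0, 0, -0.005], "fingers": 0},
    {"translation": [-0.173, 0.06, 0.06], "twist": [0, 0, -0.005], "fingers": 0},
    {"translation": [-0.173, 0.082, 0.06], "twist": [0, 0, -0.005], "fingers": 0},
    {"translation": [-0.173, 0.082, 0.06], "twist": [0, 0, -0.005], "fingers": 0},
  ],
)

```text
time: 17.35
eef_pos: [0.4574, 0.1195, 0.0845]
eef_rot: [-1.57, 0.0, 0.001]
force: [0.7, -0.1, -1.0]
gripper_width: 0.0852
```

```bash
python3 go.py .4568 .1196 .014 0
```

```text
t 17.35 pos [0.4574 0.1195 0.0845] rot [-8.997e+01  2.000e-02  7.000e-02] F [ 0.7 -0.1 -1. ] w 0.0852
translation [-0.0011, 0.141, 0.0002] twist [-0.0006, 0.0012, -0.0004] dist 0.071
```

Call:
carry_out(
  plan=[
    {"translation": [-0.001, 0.09, 0], "twist": [0, 0, 0], "fingers": 0},
    {"translation": [-0.001, 0.141, 0], "twist": [0, 0, 0], "fingers": 0},
    {"translation": [-0.001, 0.141, 0], "twist": [0, 0, 0], "fingers": 0.3},
    {"translation": [-0.001, 0.141, 0], "twist": [0, 0, 0], "fingers": 0.8},
    {"translation": [-0.001, 0.141, 0], "twist": [0, 0, 0], "fingers": 0.8},
  ],
  force=40,
)

```text
time: 17.98
eef_pos: [0.4579, 0.1196, 0.0151]
eef_rot: [-1.57, -0.002, 0.001]
force: [0.4, 1.3, 1.1]
gripper_width: 0.032
```

```bash
python3 go.py .4568 .1196 .1 0
```

```text
t 17.975 pos [0.4579 0.1196 0.0151] rot [-8.993e+01 -1.000e-01  4.000e-02] F [0.4 1.3 1.1] w 0.032
translation [-0.0019, -0.1697, 0.0003] twist [-0.0012, 0.0007, 0.0016] dist 0.085
```

Call:
carry_out(
  plan=[
    {"translation": [0, -0.06, 0], "twist": [0, 0, 0], "fingers": 0.8},
    {"translation": [0, -0.18, 0], "twist": [0, 0, 0], "fingers": 0.8},
    {"translation": [0.1, -0.21, -0.05], "twist": [0, 0, 0], "fingers": 0.8},
    {"translation": [0.24, -0.21, -0.1], "twist": [0, 0, 0], "fingers": 0.8},
    {"translation": [0.3, -0.2, -0.124], "twist": [0, 0, 0], "fingers": 0.8},
  ],
)

```text
time: 18.6
eef_pos: [0.6108, 0.056, 0.1174]
eef_rot: [-1.569, -0.006, -0.001]
force: [0.0, 0.8, -1.2]
gripper_width: 0.0302
```

```bash
python3 go.py .608 .058 .095 0
```

```text
t 18.6 pos [0.6108 0.056  0.1174] rot [-8.992e+01 -3.300e-01 -4.000e-02] F [ 0.   0.8 -1.2] w 0.0302
translation [-0.0059, 0.0449, 0.0039] twist [-0.0014, -0.0006, 0.0055] dist 0.023
```

Call:
carry_out(
  plan=[
    {"translation": [-0.006, 0.03, 0.004], "twist": [0, 0, 0.005], "fingers": 0.8},
    {"translation": [-0.006, 0.045, 0.004], "twist": [0, 0, 0.005], "fingers": 0.8},
    {"translation": [-0.006, 0.045, 0.004], "twist": [0, 0, 0.005], "fingers": 0.8},
  ],
)

```text
time: 18.98
eef_pos: [0.6065, 0.0588, 0.0947]
eef_rot: [-1.569, 0.001, 0.001]
force: [-0.4, 0.5, -0.4]
gripper_width: 0.03
```

```bash
python3 - <<'E'
from bench import bot
import cv2,numpy as np
from h import *
for n in ("scene",):
    c=bot.read_camera(n);np.savez(n+"10.npz",**c)
    u,v=np.array(proj(c,np.array([.6073,.0578,.066]))).astype(int);print(n,u,v)
    a=c["color"][v-60:v+60,u-80:u+80,::-1]
    cv2.imwrite(f"pics/{n}10.png",cv2.resize(a,None,fx=5,fy=5,interpolation=cv2.INTER_CUBIC))
E
python3 go.py .608 .058 .077 0
```

```text
scene 289 234
t 19.025 pos [0.607  0.0588 0.0952] rot [-8.991e+01  1.000e-02  3.000e-02] F [-0.2 -0.3 -0.7] w 0.0306
translation [0.002, 0.0364, -0.0016] twist [-0.0015, 0.0006, -0.0002] dist 0.018
```

View pics/scene10.png

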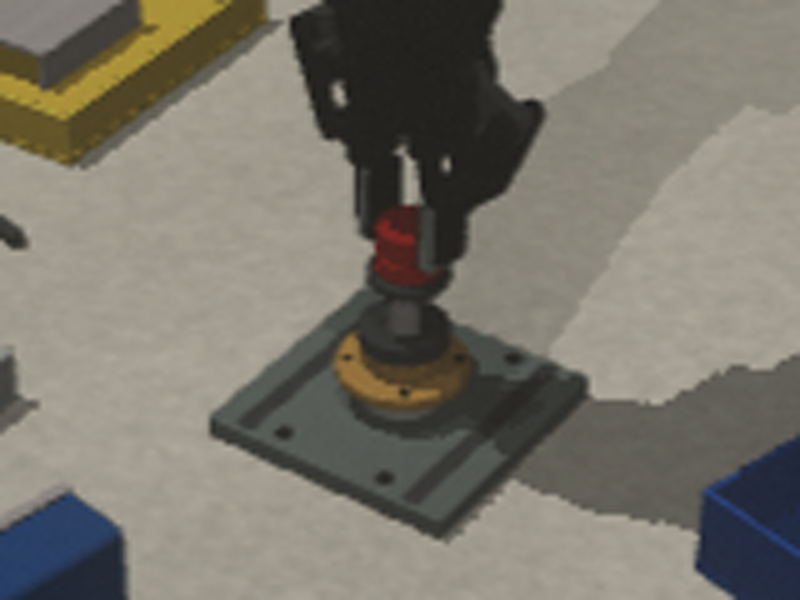

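Call:
carry_out(
  plan=[
    {"translation": [0.002, 0.015, -0.003], "twist": [0, 0, 0], "fingers": 0.8},
    {"translation": [0.002, 0.03, -0.003], "twist": [0, 0, 0], "fingers": 0.8},
    {"translation": [0.002, 0.036, -0.003], "twist": [0, 0, 0], "fingers": 0.8},
  ],
)

```text
time: 19.4
eef_pos: [0.6076, 0.0573, 0.0765]
eef_rot: [-1.569, 0.001, 0.001]
force: [0.0, -0.4, -1.0]
gripper_width: 0.0303
```

```bash
python3 go.py .608 .0577 .069 0
```

```text
t 19.4 pos [0.6076 0.0573 0.0765] rot [-8.992e+01  6.000e-02  4.000e-02] F [ 0.  -0.4 -1. ] w 0.0303
translation [0.0009, 0.015, 0.0008] twist [-0.0013, 0.0006, -0.001] dist 0.008
```

Call:
carry_out(
  plan=[
    {"translation": [0, 0.008, 0], "twist": [0, 0, 0], "fingers": 0.8},
    {"translation": [0, 0.014, 0], "twist": [0, 0, 0], "fingers": 0.8},
    {"translation": [0, 0.016, 0], "twist": [0, 0, 0], "fingers": 0.8},
  ],
)

```text
time: 19.77
eef_pos: [0.6078, 0.0573, 0.0694]
eef_rot: [-1.569, 0.0, 0.001]
force: [-4.6, -0.2, 16.7]
gripper_width: 0.0302
```

```bash
python3 go.py .608 .0577 .069 0
```

```text
t 19.775 pos [0.6078 0.0573 0.0694] rot [-8.992e+01  2.000e-02  4.000e-02] F [-4.6 -0.2 16.7] w 0.0302
translation [0.0005, 0.0007, 0.0007] twist [-0.0013, 0.0006, -0.0004] dist 0.001
```

Seated at the predicted height with contact force. Release and retreat.

Call:
carry_out(
  plan=[
    {"translation": [-0.001, 0.012, 0], "twist": [0, 0, 0], "fingers": 0.5},
    {"translation": [-0.001, 0.01, 0], "twist": [0, 0, 0], "fingers": 0},
    {"translation": [0, -0.02, 0], "twist": [0, 0, 0], "fingers": 0},
    {"translation": [0, -0.12, 0], "twist": [0, 0, 0], "fingers": 0},
    {"translation": [-0.1, -0.22, 0], "twist": [0, 0, 0], "fingers": 0},
  ],
)

```text
time: 20.4
eef_pos: [0.5657, 0.0574, 0.1759]
eef_rot: [-1.569, -0.003, -0.0]
force: [0.3, 0.7, 0.7]
gripper_width: 0.0853
```

Call:
carry_out(
  plan=[
    {"translation": [-0.15, -0.05, 0.25], "twist": [0, 0, 0], "fingers": 0},
    {"translation": [-0.15, -0.05, 0.4], "twist": [0, 0, 0], "fingers": 0},
    {"translation": [-0.15, -0.05, 0.4], "twist": [0, 0, 0], "fingers": 0},
    {"translation": [-0.15, -0.05, 0.4], "twist": [0, 0, 0], "fingers": 0},
    {"translation": [-0.15, -0.05, 0.4], "twist": [0, 0, 0], "fingers": 0},
  ],
)

```text
time: 21.02
eef_pos: [0.4897, 0.2606, 0.2025]
eef_rot: [-1.566, -0.004, 0.005]
force: [0.3, -0.8, -1.2]
gripper_width: 0.0851
```

```bash
python3 - <<'E'
from bench import bot
import cv2,numpy as np
from h import *
for n in ("scene","top"):
    c=bot.read_camera(n);np.savez(n+"11.npz",**c)
    u,v=np.array(proj(c,np.array([.6073,.0578,.04]))).astype(int);print(n,u,v)
    a=c["color"][v-60:v+60,u-80:u+80,::-1]
    cv2.imwrite(f"pics/{n}11.png",cv2.resize(a,None,fx=5,fy=5,interpolation=cv2.INTER_CUBIC))
    W=cloud(c);w=W[v-40:v+40,u-40:u+40];q=w[(w[...,2]>.075)&(w[...,2]<.095)];print(q.mean(0),np.percentile(q[:,2],[50,90]))
cv2.imwrite("pics/top11f.png",c["color"][:,:,::-1])
d=cv2.absdiff(c["color"],load("top0.npz")["color"]).max(2)
print(bot.get_obs()["time"], "spanner/key/driver diffs",[(d[y0:y1,x0:x1]>50).sum() for x0,x1,y0,y1 in((120,200,120,195),(335,385,145,195),(370,465,122,185))])
E
```

```text
scene 288 243
[0.60972744 0.0611931  0.08322444] [0.08426096 0.08644787]
top 236 199
[0.60567215 0.0573006  0.08340256] [0.0836447  0.08623337]
21.125 spanner/key/driver diffs [np.int64(0), np.int64(0), np.int64(0)]
```

View pics/scene11.png

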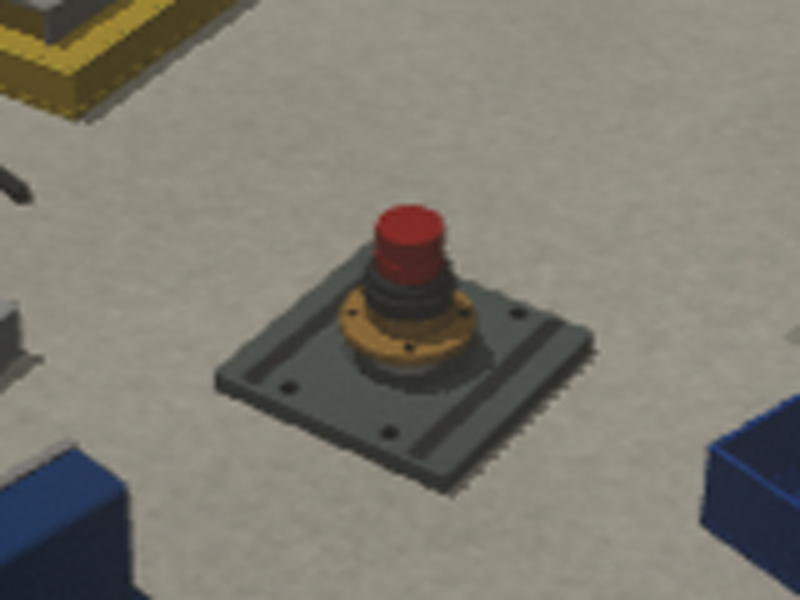

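View pics/top11f.png

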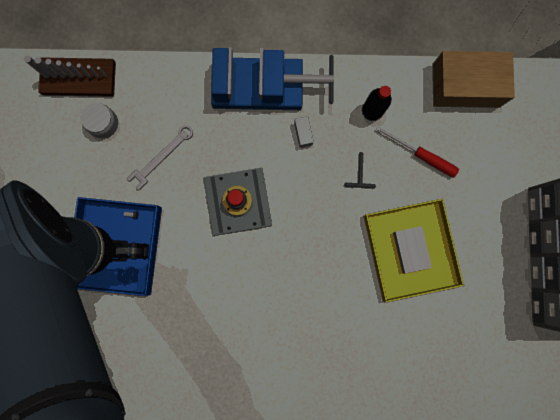

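Call:
carry_out(
  plan=[
    {"translation": [0, 0, 0], "twist": [0, 0, 0], "fingers": 0},
    {"translation": [0, 0, 0], "twist": [0, 0, 0], "fingers": 0},
    {"translation": [0, 0, 0], "twist": [0, 0, 0], "fingers": 0},
  ],
)

```text
time: 21.5
eef_pos: [0.4911, 0.2563, 0.2018]
eef_rot: [-1.569, -0.004, -0.001]
force: [-0.2, -1.1, 0.0]
gripper_width: 0.0851
```

```bash
python3 -c "
from bench import bot
print(bot.get_obs()['qd'].round(3),bot.finish_job())"
```

```text
the job is handed in; nothing more can be done
[-0.005  0.001 -0.004  0.001  0.002 -0.001 -0.   ] None
```

The job is done and handed in at about 21.5 s of the 72 s allowed. `finish_job` reports no verdict, so success rests on my own checks.

**What I did:** I laid the steel channel flat in the yellow tray. The sleeve, the flange (hub up), the clamp ring and the knob then went onto the stud in that order. Each was released, and the arm was withdrawn clear.

**Last checks:**
- **Channel:** it lies flat near the tray's centre, at (0.508, -0.318), by the top camera just after release. The final picture shows it unmoved.
- **Stack:** it looks upright and complete in the last scene picture. The median depth of the knob top is about 84 mm, which is the expected height.
- **Seating:** flange, clamp ring and knob each gave 12–17 N of contact within about 1 mm of the predicted seated height. The sleeve gave no contact force, so I confirmed it by its height and the picture.
- **Chuck key, spanner and screwdriver:** the start and end top pictures show no changes around them.

**Disagreements:**
- **Knob position:** the two cameras' raw depth averages put the knob 4–6 mm apart in plan. Each camera sees mainly its own side of the knob, which would explain it. The top camera's value is within 2 mm of the stud.
- **Side force:** seating the flange, ring and knob gave about 5 N sideways, so their bores were probably touching the stud.
- **Flange grip:** closing on the hub pushed the tool up about 2 mm with 12 N, probably the fingertips resting on the disc. This did no visible harm.

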